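# Make up two carving-class kits

### The job

Make up two carving kits from the stock lying between the trays. In the blue tray lay the pale limewood blank in the middle bay, with the yellow-handled palm gouge and the grey honing stone in the two outer bays, one in each; in the green tray lay the dark walnut blank in the middle bay and stand the brass-lidded tin of wax in either outer bay. Everything lies flat and the right way up on the floor of its bay, wholly inside it with nothing on or over a slat or rim, and the red-lidded tin of stain stays where it stands.

Things in the scene. Friction and masses are not known exactly. Their poses are not given: they have to be found in the camera images.
- limewood_c (a point): Pale cream limewood carving blank, a plain block 90 x 40 x 36 mm (x, y, z) lying flat; the point is its centre, 18 mm above its underside; x along its length, z up.
- walnut_c (a point): Dark brown walnut carving blank, a block of the same size, 90 x 40 x 36 mm (x, y, z), lying flat; the point is its centre, 18 mm above its underside; x along its length, z up.
- stone_c (a point): Honing stone, a bar 90 x 30 x 26 mm (x, y, z), light blue-grey on top and dark grey below, lying flat; the point is its centre, 13 mm above its underside; x along its length, z up.
- gouge_c (a point): Short palm gouge lying flat, 116 mm long: a yellow square-section handle 66 x 24 x 24 mm (x, y, z), then a brass ferrule and a thin steel blade. The point is the centre of the handle, 12 mm above its underside; x runs towards the blade (tip 83 mm from the point, butt 33 mm the other way), z up. Grip it by the handle. Not one of the long pale-handled gouges at the table's edge.
- gouge_tip (a point): The end of the palm gouge's steel blade, on its centre line, 83 mm from the centre of the handle and 12 mm above the underside; axes as the gouge's.
- wax_tin_c (a point): Tin of wax: an upright closed round tin, 44 mm diameter, 36 mm high, steel body with a brass-gold lid; the point is its centre, 18 mm above its underside; z up.
- stain_tin_c (a point): Tin of stain: an upright closed round tin of the same size (44 mm diameter, 36 mm high), steel body with a red lid; the point is its centre, 18 mm above its underside; z up. To be left alone.
- tray_blue: Shallow blue tray fixed to the table, 162 x 236 x 12 mm (x, y, z); origin at the centre of its underside, z up. Two slats 4 mm thick along x divide it into three equal bays side by side along y, each 150 mm (x) by 72 mm (y), centres at y = -76, 0, +76 mm. Bay floors are 6 mm above the origin; slats and 6 mm thick rims stand 12 mm above it (6 mm above the floor).
- tray_green: Shallow green tray fixed to the table, 162 x 236 x 12 mm (x, y, z); origin at the centre of its underside, z up. Two slats 4 mm thick along x divide it into three equal bays side by side along y, each 150 mm (x) by 72 mm (y), centres at y = -76, 0, +76 mm. Bay floors are 6 mm above the origin; slats and 6 mm thick rims stand 12 mm above it (6 mm above the floor).
Things that resemble listed ones, but are neither listed nor needed, are in the scene too. What is shaped like the part that bears wax_tin_c but purple or turquoise is not meant.

How it is judged:
At the end, for the whole second after the job is handed in: Every kit piece lies flat (under 0.06 rad) on the floor of its bay, centre within 3 mm of resting height, anywhere the bay walls allow: lime middle blue, stone and gouge (blade too) outer blue, walnut middle green, wax tin outer green; stain tin upright, moved under 30 mm; all at rest (20 mm/s) (x of limewood_c in the frame of tray_blue between -0.033 and 0.033 m and y of limewood_c in the frame of tray_blue between -0.019 and 0.019 m and z of limewood_c in the frame of tray_blue between 0.021 and 0.027 m and (((x of stone_c in the frame of tray_blue between -0.033 and 0.033 m and y of stone_c in the frame of tray_blue between -0.1 and -0.052 m and z of stone_c in the frame of tray_blue between 0.016 and 0.022 m) and (x of gouge_tip in the frame of tray_blue between -0.078 and 0.078 m and y of gouge_tip in the frame of tray_blue between 0.037 and 0.115 m and x of gouge_c in the frame of tray_blue between -0.045 and 0.045 m and y of gouge_c in the frame of tray_blue between 0.049 and 0.103 m and z of gouge_c in the frame of tray_blue between 0.015 and 0.021 m)) or ((x of stone_c in the frame of tray_blue between -0.033 and 0.033 m and y of stone_c in the frame of tray_blue between 0.052 and 0.1 m and z of stone_c in the frame of tray_blue between 0.016 and 0.022 m) and (x of gouge_tip in the frame of tray_blue between -0.078 and 0.078 m and y of gouge_tip in the frame of tray_blue between -0.115 and -0.037 m and x of gouge_c in the frame of tray_blue between -0.045 and 0.045 m and y of gouge_c in the frame of tray_blue between -0.103 and -0.049 m and z of gouge_c in the frame of tray_blue between 0.015 and 0.021 m))) and x of walnut_c in the frame of tray_green between -0.033 and 0.033 m and y of walnut_c in the frame of tray_green between -0.019 and 0.019 m and z of walnut_c in the frame of tray_green between 0.021 and 0.027 m and ((x of wax_tin_c in the frame of tray_green between -0.056 and 0.056 m and y of wax_tin_c in the frame of tray_green between -0.093 and -0.059 m and z of wax_tin_c in the frame of tray_green between 0.021 and 0.027 m) or (x of wax_tin_c in the frame of tray_green between -0.056 and 0.056 m and y of wax_tin_c in the frame of tray_green between 0.059 and 0.093 m and z of wax_tin_c in the frame of tray_green between 0.021 and 0.027 m)) and angle between each of limewood_c, walnut_c, stone_c, gouge_c, wax_tin_c, stain_tin_c's own z axis and vertical below 0.06 rad and distance of stain_tin_c from where it was at the start of the episode below 0.03 m and linear speed of each of limewood, walnut, stone, gouge, wax_tin, stain_tin below 0.02 m/s); the robot touches nothing.
It also fails if it takes over 128 s, if anything falls off the work surface, if the arm or the gripper's body presses on something with over 40 N, if the wrist force passes 120 N, or if a joint passes its speed limit or range.

### The arm

A 7-joint arm with a two-finger parallel gripper is mounted at the origin on the work surface. World frame = base frame: x ahead of the robot, y to its left, z up, the work surface at z = 0. Lengths are in m, angles in rad, forces in N, time in s.
With the tool pointing down it reaches from about 0.4 to 0.9 m from the base axis. Payload 5.6 kg.
Tool frame: the origin (TCP) lies on the centre line of the jaws, within the pads' length; the fingertips stand 17 mm ahead of it and the grasp point (between the pads) lies 2 mm behind it (bot.tip_extent is the z of the fingertips in the tool frame, in m); z points along the fingers, y is the line along which they close (so a half turn about z gives the same grasp; the last joint's range is limited). The gripper opens to 92 mm and grips with 3 to 60 N. Pads are 20 mm wide; open, the fingers measure 128 mm over their backs; the gripper's body (75 mm by 189 mm) begins 69 mm behind the grasp point.
Start: joints at [1.248, 0.468, -0.012, 1.603, 0.006, 1.071, -0.056], TCP at [0.179, -0.625, 0.232] pointing down, gripper open.
Joint ranges: [-2.53, 2.53], [-0.31, 2.02], [-1.57, 1.55], [0.28, 2.44], [-1.29, 4.43], [0.15, 1.84], [-2.92, 2.92]. Speed limits (rad/s): [2.57, 2.57, 3.14, 3.14, 3.14, 3.14, 3.14].

### API

Orientations are given as a unit quaternion [w, x, y, z].
In Python, from station import bot, optics gives the robot as it stands.
- The arm moves only by the tool move_arm, never from a script. Its argument "commands" is a list of rows, each a list of 7 numbers: the opening, from -1 (shut) to 1 (fully open), then the shift along the tool's x, y, z in mm, then the turn, a rotation vector about the tool's x, y, z in degrees. In form: [[hand, dx, dy, dz, ax, ay, az], ...]. A call has 1 to 5 rows; each row shifts and turns the commanded pose from where the row before left it, along the tool's axes as they then stand; what a row does not reach is not made up. A row lasts 1/8 s, in which the tool goes at most 62.5 mm and 10.7 degrees, less where a joint would pass 70% of its speed; a pose out of reach is approached as far as the arm can. A call with a gripper value outside its range is refused whole. The fingers move at their own pace and stop on an object; the grip force is fixed at half the most. Time passes only in rows, so rows that do not move let the fingers close. It gives the time, the measured TCP pose, the force, the opening and the grip force at its end, in the units of the state.
- bot.read_state(): the state, without advancing time (a new reading comes with each control period).
- optics.get_image(name): name is "side" or "top" or "wrist"; returns a dict with "frame" (480x640x3 uint8, red, green, blue), "vertical_fov" (degrees; the focal length in pixels is half the picture's height over the tangent of half this angle, whatever the lens; pixels are square), "cx", "cy" (the principal point, pixels), "k1" (the pictures are not rectified: a ray, as slopes to the right and down, at radius r is drawn at 1 + k1 r^2 times it, then the intrinsics apply), "extrinsics" (4x4, takes a point from camera to world coordinates); the wrist camera has in their place "hand_eye" (4x4, takes a point from camera to tool coordinates, whose origin is the TCP and whose axes are the flange's). Camera axes: x right, y down, z forward; pixel columns grow to the right and rows downward; lengths in m; the calibration is good to about 2 mm. A picture is of the moment at which its call begins: read the wrist's pose just before it. There is no depth.
- bot.close_job(): hands the job in; it is judged then, once.
The state is a dict: "t": time; "joints": joint angles; "qd": joint speeds; "joint_efforts": joint torques, N m; "eef_pos": TCP position; "eef_rot": TCP orientation; "contact_force": force on the tool from outside, world axes, zero at the start; "torque": the same for the moment, N m; "width": finger opening in m; "grasp_force": force on a finger pad.
Only numpy, scipy, OpenCV 4.12 (cv2) and the standard library are available. Lean on these libraries where they do the work, as an engineer would, in place of code of your own. Each camera call takes 0.05 s, during which the arm holds its last target. There are 200 camera calls.

## Working session

There is one attempt and no reset: what is moved stays moved. The work goes in short steps, Python scripts to look and compute and a tool call to move; the robot and the scene stay as the last step left them, time stands still between calls to the robot, and variables do not carry over. Pictures are saved under pics/ and viewed, at most 14 in all, crops included, and the job is handed in when it is done.

Besides the shell and the picture viewer there is one more tool, called after "Request:" by a JSON object that holds its "fn" and its "kwargs". move_arm: Moves the arm, as the interface text tells. Its arguments: {"type":"object","properties":{"commands":{"type":"array","items":{"type":"array","items":{"type":"number"}}}},"required":["commands"]}

```bash
mkdir -p pics; ls; python3 - <<'E'
from station import bot, optics
import cv2
s=bot.read_state();print({k:s[k] for k in('t','eef_pos','eef_rot','width')})
for n in('top','side'):
    d=optics.get_image(n);cv2.imwrite(f'pics/{n}0.png',d['frame'][:,:,::-1]);print(n,{k:v for k,v in d.items() if k!='frame'})
E
```

```text
pics
{'t': 0.0, 'eef_pos': array([ 0.17928073, -0.62420485,  0.23064066]), 'eef_rot': array([-8.66586591e-04,  9.90232285e-01,  1.39424629e-01, -2.07526782e-04]), 'width': 0.09212186494803945}
top {'vertical_fov': 55.795160769800894, 'cx': 318.49993438201597, 'cy': 240.43981178363543, 'k1': 0.00792460328292153, 'extrinsics': array([[ 0.11802681, -0.97154325,  0.20536162,  0.36652297],
       [-0.99299399, -0.11428407,  0.03003482, -0.01804202],
       [-0.00571056, -0.20746777, -0.97822519,  0.86720272],
       [ 0.        ,  0.        ,  0.        ,  1.        ]])}
side {'vertical_fov': 47.44377502371942, 'cx': 330.2724369559541, 'cy': 235.3673627899846, 'k1': -0.11038222341214061, 'extrinsics': array([[ 0.99948435, -0.0026263 ,  0.03200227,  0.51941415],
       [-0.02935665, -0.47851761,  0.87758708, -0.84259203],
       [ 0.01300884, -0.87807403, -0.47834796,  0.5288062 ],
       [ 0.        ,  0.        ,  0.        ,  1.        ]])}
```

View pics/top0.png

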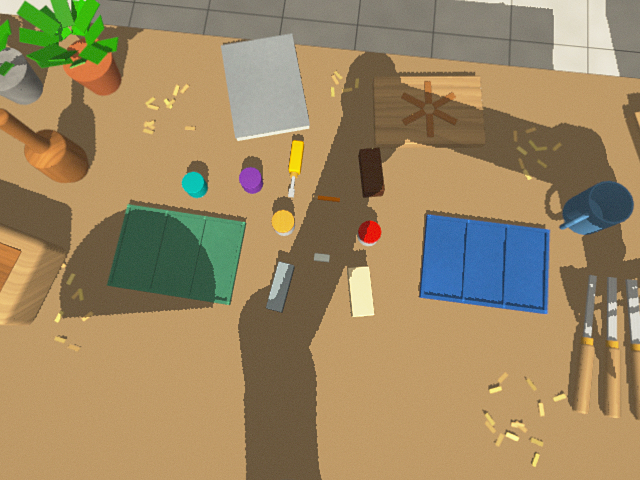

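View pics/side0.png

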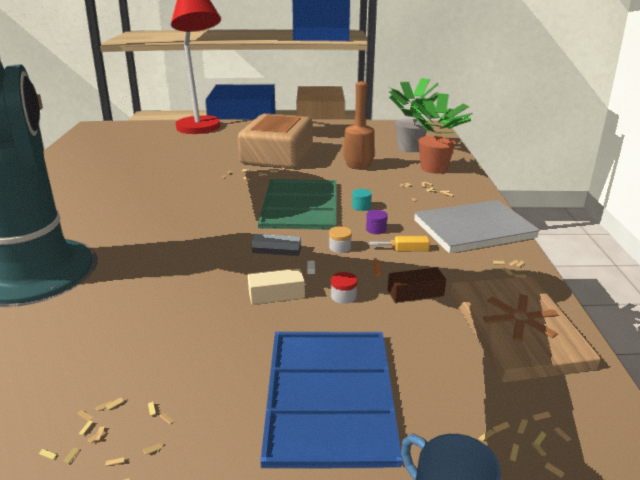

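Candidates in the top view:
- **Pale blank:** (361,291). The wooden boards at (428,110) and (20,280) are not it.
- **Walnut:** (371,172).
- **Stone:** (281,286). The grey slab at (265,87) and the chip at (321,257) are not it.
- **Yellow palm gouge:** (296,157). The long pale gouges at (590,340) and beyond are not it.
- **Brass tin:** (283,222). The turquoise tin (195,183), purple tin (251,180) and red stain tin (370,233) are not it.

Next I'll check these choices in one close crop and measure from it.

```bash
python3 - <<'E'
import cv2
f=cv2.imread('pics/top0.png')
cv2.imwrite('pics/c1.png',cv2.resize(f[130:330,170:430],None,fx=3,fy=3,interpolation=cv2.INTER_CUBIC))
a=cv2.resize(f[195:315,95:260],None,fx=2.4,fy=2.4,interpolation=cv2.INTER_CUBIC)
b=cv2.resize(f[200:320,405:570],None,fx=2.4,fy=2.4,interpolation=cv2.INTER_CUBIC)
cv2.imwrite('pics/c2.png',cv2.hconcat([a,b]))
E
```

```text
(no output)
```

View pics/c1.png

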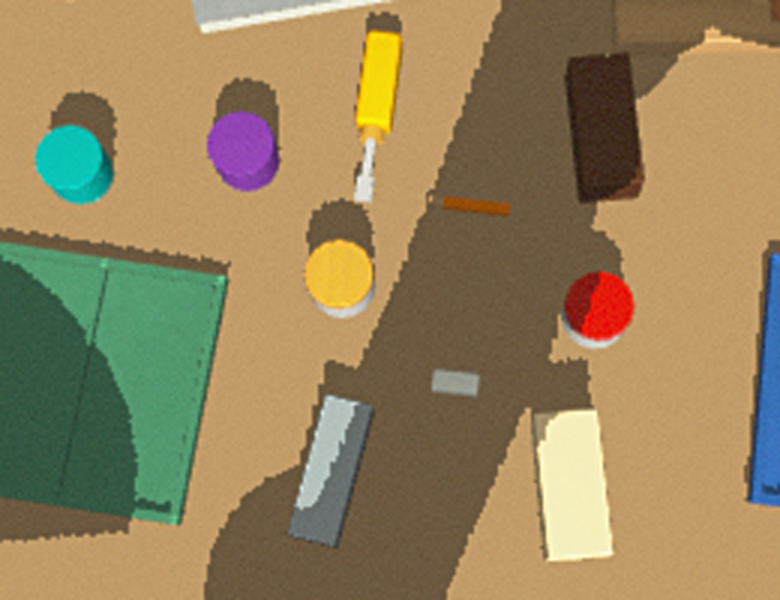

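View pics/c2.png

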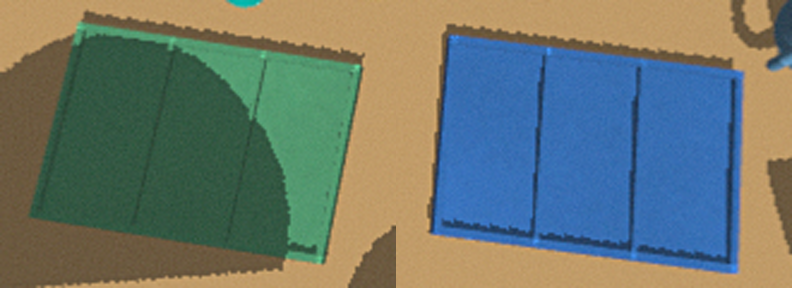

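The crop confirms the choices (c1 pixels): yellow short gouge at (379,82), brass tin (339,274), walnut (604,127), limewood (572,485), stone (331,470), and red stain tin (599,305), which I leave alone. The rim corners of both trays are clear in c2.

```bash
cat > h.py <<'E'
import numpy as np, cv2
from scipy.spatial.transform import Rotation as R
from station import bot, optics
def pose():
    s=bot.read_state();q=s['eef_rot'];T=np.eye(4)
    T[:3,:3]=R.from_quat(np.roll(q,-1)).as_matrix();T[:3,3]=s['eef_pos'];return T
def KD(d):
    f=240/np.tan(np.radians(d['vertical_fov'])/2)
    return np.array([[f,0,d['cx']],[0,f,d['cy']],[0,0,1.]]),np.array([d['k1'],0,0,0,0.])
def px2w(px,z,d,E):
    K,D=KD(d);r=cv2.undistortPointsIter(np.array(px,float).reshape(-1,1,2),K,D,None,None,(3,50,1e-9)).reshape(-1,2)
    z=np.broadcast_to(z,len(r));v=np.c_[r,np.ones(len(r))]@E[:3,:3].T
    return E[:3,3]+v*((z-E[2,3])/v[:,2])[:,None]
def w2px(p,d,E):
    K,D=KD(d);M=np.linalg.inv(E);return cv2.projectPoints(np.array(p,float).reshape(-1,3),cv2.Rodrigues(M[:3,:3])[0],M[:3,3],K,D)[0].reshape(-1,2)
def rect(c,L,W,yaw,z):
    v=np.array([[L,W],[L,-W],[-L,-W],[-L,W]])/2;a=np.radians(yaw)
    return np.c_[v@np.array([[np.cos(a),np.sin(a)],[-np.sin(a),np.cos(a)]])+c[:2],[z]*4]
def wrist(name,scale=1):
    T=pose();d=optics.get_image('wrist');E=T@np.array(d['hand_eye'])
    cv2.imwrite(f'pics/{name}.png',d['frame'][:,:,::-1]);return d,E
def go(x,y,z,yaw):  # remaining: tool-frame shift mm, turn about tool z (deg) so that closing line (tool y) is perpendicular to yaw(deg)
    T=pose();dp=T[:3,:3].T@(np.array([x,y,z])-T[:3,3])*1e3
    a=np.degrees(np.arctan2(T[1,0],T[0,0]));t=(yaw-a+90)%180-90
    return np.round(dp,1),'turn about tool z',round(-t,1),'tool x yaw',round(a,1)
E
python3 - <<'E'
from h import *
d=optics.get_image('top');E=d['extrinsics']
def f(p,s,o): return (np.array(p,float)+.5)/s-.5+o
for n,p,s,o in(('green',[(82,24),(362,66),(324,263),(31,217)],2.4,(95,195)),('blue',[(53,36),(347,72),(341,271),(36,233)],2.4,(405,200))):
    w=px2w(f(p,s,o),.012,d,E)[:,:2];e=w[1]-w[0]+w[2]-w[3];g=w[0]-w[3]+w[1]-w[2]
    print(n,w.mean(0).round(4),'len',np.linalg.norm(e)/2,np.linalg.norm(g)/2,'yaw x',np.degrees(np.arctan2(g[1],g[0])),'y-axis',np.degrees(np.arctan2(-e[1],-e[0]))-90)
for n,p,z in(('lime',[(566,412),(579,558)],.036),('walnut',[(597,57),(610,193)],.036),('stone',[(346,400),(313,538)],.026),('gougehandle',[(382,32),(374,130)],.024),('tip',[(363,200)],.012),('wax',[(339,274)],.036),('stain',[(599,305)],.036)):
    w=px2w(f(p,3,(170,130)),z,d,E)[:,:2];v=w[0]-w[-1];print(n,w.mean(0).round(4),np.linalg.norm(v).round(4),np.degrees(np.arctan2(v[1],v[0])).round(1))
print(go(.3,0,.3,0))
d=optics.get_image('wrist');print(d['hand_eye'],d['vertical_fov'],d['k1'])
E
```

```text
green [0.4895 0.2732] len 0.2340864438876332 0.1603237028447319 yaw x -2.334066035880547 y-axis -2.0602213174972235
blue [ 0.5403 -0.3121] len 0.2359101292014679 0.16010104287062418 yaw x -0.8428796218151232 y-axis -0.47708071759922177
lime [ 0.456 -0.08 ] 0.0891 10.8
walnut [ 0.6891 -0.0769] 0.0929 10.6
stone [0.4492 0.0695] 0.0876 -5.7
gougehandle [0.7068 0.0727] 0.0689 3.0
tip [0.6278 0.0731] 0.0 0.0
wax [0.5704 0.0793] 0.0 0.0
stain [ 0.5696 -0.0854] 0.0 0.0
(array([ 288.3, -566.9,  -68.4]), 'turn about tool z', np.float64(16.0), 'tool x yaw', np.float64(16.0))
[[ 8.65139017e-05 -9.56852118e-01 -2.90575319e-01  8.06319209e-02]
 [ 9.99999664e-01 -1.54062054e-04  8.05052804e-04  9.73197400e-04]
 [-8.15083111e-04 -2.90575291e-01  9.56851784e-01 -1.53442330e-01]
 [ 0.00000000e+00  0.00000000e+00  0.00000000e+00  1.00000000e+00]] 69.60290578642282 -0.05530921826304348
```

```bash
cat >> h.py <<'E'
def plan(*wp):  # wp: (x,y,z,yaw) in turn; prints turn first, then shift in turned tool axes (tool down)
    T=pose();p=T[:3,3];a=np.degrees(np.arctan2(T[1,0],T[0,0]))
    for x,y,z,yaw in wp:
        t=(yaw-a+90)%180-90;a+=t;c,s=np.cos(np.radians(a)),np.sin(np.radians(a));dx,dy,dz=(np.array([x,y,z])-p)*1e3
        print('turn %.1f  shift %.1f %.1f %.1f'%(-t,c*dx+s*dy,s*dx-c*dy,-dz));p=np.array([x,y,z])
E
python3 -c "
from h import *
plan((.456,-.08,.15,10.8))"
```

```text
turn 5.2  shift 373.7 -482.9 81.0
```

Request:
{"fn": "move_arm", "kwargs": {"commands": [[1,0,0,0,0,0,5.2],[1,31,-40,6.7,0,0,0],[1,31,-40,6.7,0,0,0],[1,31,-40,6.7,0,0,0],[1,31,-40,6.7,0,0,0]]}}

```text
t: 0.82
eef_pos: [0.2718, -0.4427, 0.2046]
eef_rot: [0.0, 0.996, 0.094, 0.0]
contact_force: [1.4, -0.6, -0.2]
width: 0.0918
grasp_force: 0.0
```

Request:
{"fn": "move_arm", "kwargs": {"commands": [[1,31,-40,6.7,0,0,0],[1,31,-40,6.7,0,0,0],[1,31,-40,6.7,0,0,0],[1,31,-40,6.7,0,0,0]]}}

```text
t: 1.32
eef_pos: [0.3635, -0.2624, 0.178]
eef_rot: [0.0, 0.996, 0.094, 0.0]
contact_force: [1.2, -0.4, -0.2]
width: 0.0918
grasp_force: 0.0
```

Request:
{"fn": "move_arm", "kwargs": {"commands": [[1,31,-40,6.7,0,0,0],[1,31,-40,6.7,0,0,0],[1,31,-40,6.7,0,0,0],[1,31,-40,6.7,0,0,0],[1,0,0,0,0,0,0]]}}

```text
t: 1.95
eef_pos: [0.4558, -0.0796, 0.1509]
eef_rot: [-0.001, 0.995, 0.098, 0.0]
contact_force: [-0.3, -0.4, -0.4]
width: 0.092
grasp_force: 0.0
```

```bash
python3 - <<'E'
from h import *
bot.read_state()
d,E=wrist('w1')
f=cv2.imread('pics/w1.png')
for r in (rect((.456,-.08),.09,.04,10.8,.036),):
    cv2.polylines(f,[w2px(r,d,E).round().astype(int)],True,(0,0,255),1)
cv2.imwrite('pics/w1.png',f)
plan((.456,-.08,.025,10.8))
E
```

```text
turn 0.2  shift 1.5 -1.7 125.9
```

View pics/w1.png

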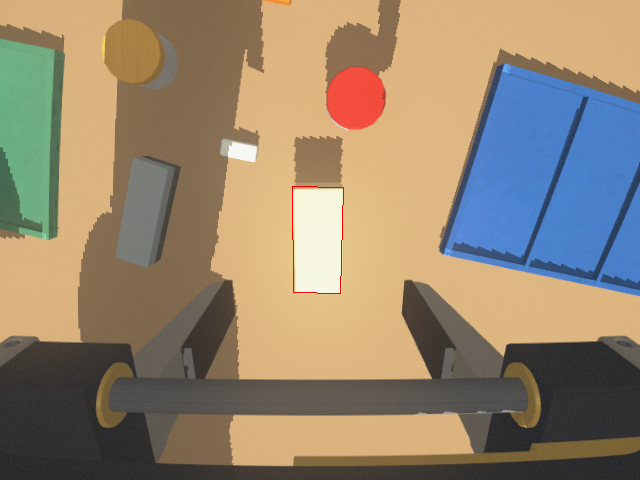

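The projected red outline sits on the limewood's top face, (293,187) to (340,293), so the top-camera estimates hold to about 1 mm. I'll grasp it now.

Request:
{"fn": "move_arm", "kwargs": {"commands": [[1,1,-1,45,0,0,0],[1,0,0,45,0,0,0],[1,0,0,36,0,0,0],[1,0,0,0,0,0,0],[-1,0,0,0,0,0,0]]}}

```text
t: 2.62
eef_pos: [0.456, -0.0831, 0.0262]
eef_rot: [0.0, 0.996, 0.094, 0.001]
contact_force: [0.4, -0.5, 0.2]
width: 0.084
grasp_force: 0.0
```

Request:
{"fn": "move_arm", "kwargs": {"commands": [[-1,0,0,0,0,0,0],[-1,0,0,0,0,0,0],[-1,0,0,0,0,0,0],[-1,0,0,0,0,0,0],[-1,0,0,0,0,0,0]]}}

```text
t: 3.25
eef_pos: [0.4556, -0.0822, 0.0253]
eef_rot: [0.0, 0.996, 0.094, 0.0]
contact_force: [-1.2, 0.3, 2.1]
width: 0.0397
grasp_force: 30.0
```

```bash
python3 - <<'E'
from h import *
plan((.456,-.08,.10,10.8),(.5403,-.3121,.10,-.7),(.5403,-.3121,.031,-.7))
E
```

```text
turn 0.0  shift 0.8 -2.1 -74.7
turn 11.5  shift 87.1 231.1 -0.0
turn 0.0  shift 0.0 -0.0 69.0
```

Request:
{"fn": "move_arm", "kwargs": {"commands": [[-1,0,0,-37,0,0,0],[-1,0,0,-38,0,0,0],[-1,0,0,0,0,0,6],[-1,0,0,0,0,0,5.5],[-1,17,46,0,0,0,0]]}}

```text
t: 3.88
eef_pos: [0.4717, -0.1255, 0.1003]
eef_rot: [-0.001, 1.0, -0.003, -0.0]
contact_force: [1.3, -0.3, -0.5]
width: 0.0393
grasp_force: 30.0
```

Request:
{"fn": "move_arm", "kwargs": {"commands": [[-1,18,46,0,0,0,0],[-1,18,46,0,0,0,0],[-1,18,46,0,0,0,0],[-1,16,45,0,0,0,0],[-1,0,0,0,0,0,0]]}}

```text
t: 4.5
eef_pos: [0.5393, -0.3168, 0.0995]
eef_rot: [0.001, 1.0, -0.009, -0.0]
contact_force: [0.1, 0.6, -0.7]
width: 0.0396
grasp_force: 30.0
```

```bash
python3 - <<'E'
from h import *
plan((.5403,-.3121,.031,-.7))
d,E=wrist('w2')
f=cv2.imread('pics/w2.png')
cv2.polylines(f,[w2px(rect((.5403,-.3121),.162,.236,-.7,.012),d,E).round().astype(int)],True,(0,0,255),1)
cv2.imwrite('pics/w2.png',f)
E
```

```text
turn -0.3  shift 0.9 -4.7 68.5
```

View pics/w2.png

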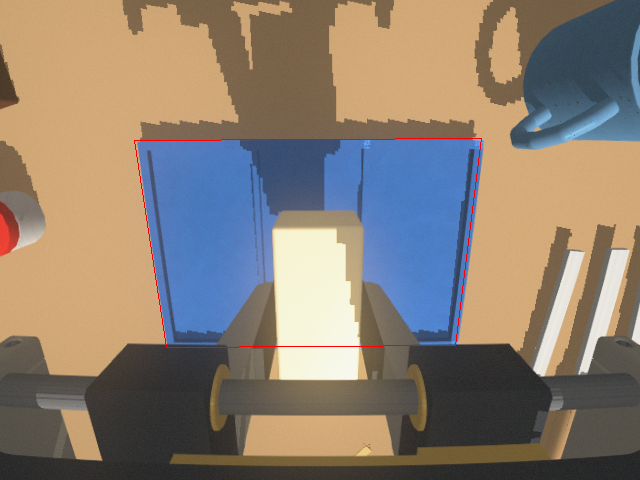

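Request:
{"fn": "move_arm", "kwargs": {"commands": [[-1,0,-4,34,0,0,0],[-1,0,0,33,0,0,0],[-1,0,0,0,0,0,0],[0.4,0,0,0,0,0,0],[0.4,0,0,0,0,0,0]]}}

```text
t: 5.18
eef_pos: [0.5402, -0.3079, 0.0341]
eef_rot: [0.0, 1.0, -0.006, 0.0]
contact_force: [0.5, -0.2, -0.0]
width: 0.0576
grasp_force: 0.0
```

Request:
{"fn": "move_arm", "kwargs": {"commands": [[0.4,0,0,0,0,0,0],[0.4,0,0,0,0,0,0],[0.4,0,0,-50,0,0,0],[0.4,0,0,-50,0,0,0],[1,0,0,0,0,0,0]]}}

```text
t: 5.8
eef_pos: [0.5425, -0.3096, 0.1378]
eef_rot: [0.002, 1.0, -0.006, 0.004]
contact_force: [0.3, -0.3, -1.1]
width: 0.0727
grasp_force: 0.0
```

```bash
python3 - <<'E'
from h import *
plan((.6891,-.0769,.13,10.6),(.6891,-.0769,.025,10.6))
# mug check: handle & body in both views
d=optics.get_image('top')
for z in(.0,.05,.1): print(z,px2w([(562,226),(566,205),(597,240)],z,d,d['extrinsics'])[:,:2].round(3).tolist())
E
```

```text
turn -11.3  shift 186.9 -201.8 7.8
turn -0.0  shift 0.0 0.0 105.0
0.0 [[0.633, -0.462], [0.677, -0.469], [0.613, -0.529]]
0.05 [[0.618, -0.436], [0.659, -0.443], [0.598, -0.499]]
0.1 [[0.602, -0.41], [0.641, -0.417], [0.584, -0.47]]
```

Request:
{"fn": "move_arm", "kwargs": {"commands": [[1,0,0,0,0,0,-5.7],[1,0,0,0,0,0,-5.6],[1,31,-33.5,0,0,0,0],[1,31,-33.5,0,0,0,0],[1,31,-33.5,2,0,0,0]]}}

```text
t: 6.48
eef_pos: [0.6122, -0.1911, 0.1293]
eef_rot: [-0.001, 0.996, 0.092, -0.001]
contact_force: [0.3, 0.9, 0.3]
width: 0.0918
grasp_force: 0.0
```

Request:
{"fn": "move_arm", "kwargs": {"commands": [[1,31,-33.5,2,0,0,0],[1,31,-33.5,2,0,0,0],[1,31,-33.5,2,0,0,0],[1,0,0,0,0,0,0]]}}

```text
t: 6.98
eef_pos: [0.6857, -0.0704, 0.1229]
eef_rot: [-0.002, 0.995, 0.096, -0.001]
contact_force: [-0.6, -0.0, 0.8]
width: 0.0918
grasp_force: 0.0
```

```bash
python3 - <<'E'
from h import *
plan((.6891,-.0769,.025,10.6))
d,E=wrist('w3')
f=cv2.imread('pics/w3.png')
cv2.polylines(f,[w2px(rect((.6891,-.0769),.09,.04,10.6,.036),d,E).round().astype(int)],True,(0,0,255),1)
cv2.imwrite('pics/w3.png',f)
E
```

```text
turn 0.4  shift 2.1 7.0 97.9
```

View pics/w3.png

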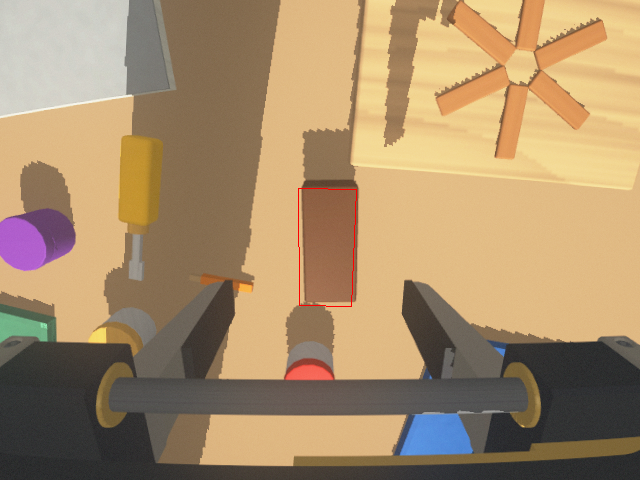

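The outline falls on the walnut, (303,188) to (355,302), about 2 mm off at most. I'll grasp it.

Request:
{"fn": "move_arm", "kwargs": {"commands": [[1,2,6,45,0,0,0],[1,0,0,45,0,0,0],[1,0,0,8,0,0,0],[-1,0,0,0,0,0,0],[-1,0,0,0,0,0,0]]}}

```text
t: 7.65
eef_pos: [0.6899, -0.0823, 0.0292]
eef_rot: [0.0, 0.996, 0.092, 0.002]
contact_force: [0.3, -0.1, 1.2]
width: 0.0737
grasp_force: 0.0
```

Request:
{"fn": "move_arm", "kwargs": {"commands": [[-1,0,0,0,0,0,0],[-1,0,0,0,0,0,0],[-1,0,0,0,0,0,0],[-1,0,0,-40,0,0,0],[-1,0,0,-50,0,0,0]]}}

```text
t: 8.28
eef_pos: [0.6874, -0.0818, 0.1166]
eef_rot: [-0.0, 0.996, 0.093, -0.002]
contact_force: [0.5, 0.1, -0.7]
width: 0.0399
grasp_force: 30.0
```

```bash
python3 - <<'E'
from h import *
plan((.4895,.2732,.115,-2.2),(.4895,.2732,.032,-2.2))
E
```

```text
turn 12.8  shift -211.4 -347.2 1.6
turn -0.0  shift 0.0 -0.0 83.0
```

Request:
{"fn": "move_arm", "kwargs": {"commands": [[-1,0,0,0,0,0,6.4],[-1,0,0,0,0,0,6.4],[-1,-26.4,-43.4,0,0,0,0],[-1,-26.4,-43.4,0,0,0,0],[-1,-26.4,-43.4,0,0,0,0]]}}

```text
t: 8.9
eef_pos: [0.6134, 0.0526, 0.1171]
eef_rot: [-0.0, 1.0, -0.019, -0.0]
contact_force: [0.2, 0.4, -0.8]
width: 0.0397
grasp_force: 30.0
```

Request:
{"fn": "move_arm", "kwargs": {"commands": [[-1,-26.4,-43.4,0,0,0,0],[-1,-26.4,-43.4,0,0,0,0],[-1,-26.4,-43.4,0,0,0,0],[-1,-26.4,-43.4,0,0,0,0],[-1,-26.4,-43.4,0,0,0,0]]}}

```text
t: 9.52
eef_pos: [0.4898, 0.2744, 0.1173]
eef_rot: [-0.0, 1.0, -0.019, 0.0]
contact_force: [0.4, 1.1, -0.8]
width: 0.0398
grasp_force: 30.0
```

Request:
{"fn": "move_arm", "kwargs": {"commands": [[-1,0,0,0,0,0,0],[-1,0,0,0,0,0,0]]}}

```text
t: 9.78
eef_pos: [0.491, 0.2725, 0.1171]
eef_rot: [0.0, 1.0, -0.019, 0.0]
contact_force: [0.3, -0.8, -0.5]
width: 0.0399
grasp_force: 30.0
```

```bash
python3 - <<'E'
from h import *
plan((.4895,.2732,.033,-2.2))
d,E=wrist('w4')
f=cv2.imread('pics/w4.png')
cv2.polylines(f,[w2px(rect((.4895,.2732),.162,.236,-2.2,.012),d,E).round().astype(int)],True,(0,0,255),1)
cv2.imwrite('pics/w4.png',f)
E
```

```text
turn 0.0  shift -1.5 -0.7 84.1
```

View pics/w4.png

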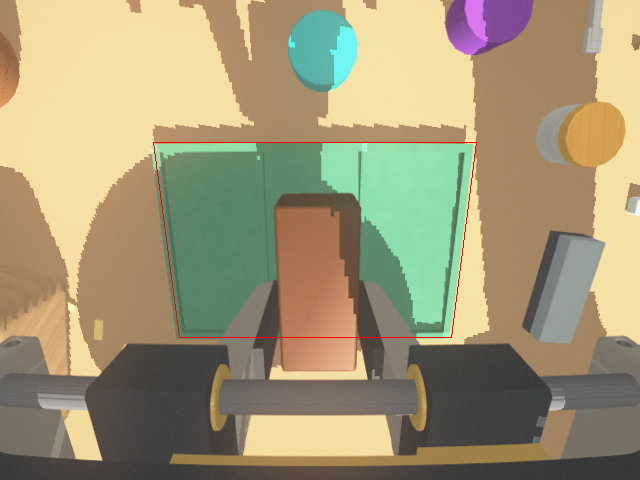

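The walnut is over the middle green bay (slats at columns 265 and 361), and the tray outline matches. I'll lower and release it.

Request:
{"fn": "move_arm", "kwargs": {"commands": [[-1,-1,0,42,0,0,0],[-1,0,0,41,0,0,0],[-1,0,0,0,0,0,0],[0.4,0,0,0,0,0,0],[0.4,0,0,0,0,0,0]]}}

```text
t: 10.45
eef_pos: [0.4905, 0.2725, 0.0347]
eef_rot: [-0.0, 1.0, -0.02, 0.0]
contact_force: [0.6, 0.3, -0.4]
width: 0.0578
grasp_force: 0.0
```

Request:
{"fn": "move_arm", "kwargs": {"commands": [[0.4,0,0,0,0,0,0],[0.4,0,0,0,0,0,0],[0.4,0,0,-50,0,0,0],[0.4,0,0,-50,0,0,0],[1,0,0,0,0,0,0]]}}

```text
t: 11.08
eef_pos: [0.4921, 0.2747, 0.1383]
eef_rot: [-0.002, 1.0, -0.019, 0.004]
contact_force: [1.0, 0.2, -0.6]
width: 0.0719
grasp_force: 0.0
```

```bash
python3 - <<'E'
from h import *
plan((.5704,.0793,.13,-2.2),(.5704,.0793,.026,-2.2),(.5704,.0793,.13,-2.2),(.4895-.003,.2732-.081,.13,-2.2),(.4895-.003,.2732-.081,.033,-2.2))
E
```

```text
turn 0.0  shift 85.7 192.2 8.3
turn -0.0  shift 0.0 -0.0 104.0
turn -0.0  shift 0.0 -0.0 -104.0
turn -0.0  shift -88.2 -109.6 -0.0
turn -0.0  shift 0.0 -0.0 97.0
```

Request:
{"fn": "move_arm", "kwargs": {"commands": [[1,21.4,48,2,0,0,0],[1,21.4,48,2,0,0,0],[1,21.4,48,2,0,0,0],[1,21.4,48,2,0,0,0],[1,0,0,0,0,0,0]]}}

```text
t: 11.7
eef_pos: [0.5686, 0.0722, 0.1247]
eef_rot: [0.001, 1.0, -0.023, -0.001]
contact_force: [-1.1, -0.2, -0.3]
width: 0.0919
grasp_force: 0.0
```

```bash
python3 - <<'E'
from h import *
plan((.5704,.0793,.026,-2.2))
d,E=wrist('w5')
f=cv2.imread('pics/w5.png')
cv2.polylines(f,[w2px(np.array([[.5704+.022*np.cos(a),.0793+.022*np.sin(a),.036] for a in np.linspace(0,6.28,30)]),d,E).round().astype(int)],True,(0,0,255),1)
cv2.imwrite('pics/w5.png',f)
E
```

```text
turn -0.5  shift 1.5 -7.2 98.7
```

View pics/w5.png

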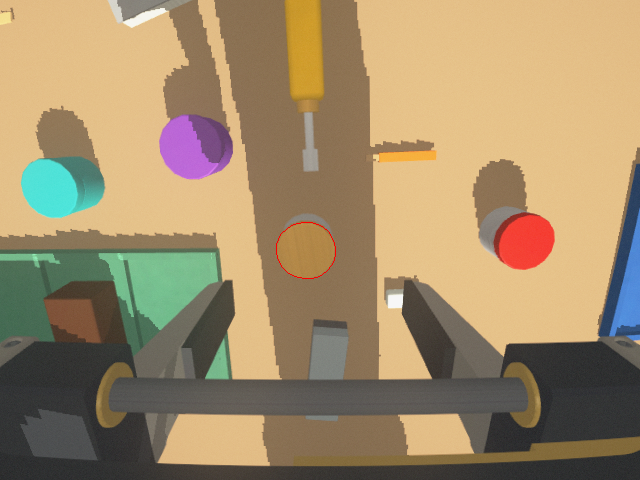

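The outline lies on the brass lid at (306,250). I'll grasp it.

Request:
{"fn": "move_arm", "kwargs": {"commands": [[1,1,-6,45,0,0,0],[1,0,0,45,0,0,0],[1,0,0,8,0,0,0],[-1,0,0,0,0,0,0],[-1,0,0,0,0,0,0]]}}

```text
t: 12.38
eef_pos: [0.5704, 0.0846, 0.0298]
eef_rot: [-0.0, 1.0, -0.019, 0.001]
contact_force: [0.1, 0.0, -0.1]
width: 0.074
grasp_force: 0.0
```

Request:
{"fn": "move_arm", "kwargs": {"commands": [[-1,0,0,0,0,0,0],[-1,0,0,0,0,0,0],[-1,0,0,0,0,0,0],[-1,0,0,-50,0,0,0],[-1,0,0,-50,0,0,0]]}}

```text
t: 13.0
eef_pos: [0.5686, 0.0838, 0.1287]
eef_rot: [0.0, 1.0, -0.019, -0.001]
contact_force: [0.5, -0.2, -0.4]
width: 0.0432
grasp_force: 30.0
```

Request:
{"fn": "move_arm", "kwargs": {"commands": [[-1,-29.4,-36.5,0,0,0,0],[-1,-29.4,-36.5,0,0,0,0],[-1,-29.4,-36.5,0,0,0,0],[-1,0,0,0,0,0,0],[-1,0,0,0,0,0,0]]}}

```text
t: 13.62
eef_pos: [0.4857, 0.1961, 0.1282]
eef_rot: [0.0, 1.0, -0.019, 0.0]
contact_force: [0.6, -0.2, -0.5]
width: 0.0429
grasp_force: 30.0
```

```bash
python3 - <<'E'
from h import *
plan((.4895-.003,.2732-.081,.033,-2.2))
E
```

```text
turn 0.0  shift 0.9 3.9 95.2
```

Request:
{"fn": "move_arm", "kwargs": {"commands": [[-1,0,4,47,0,0,0],[-1,0,0,46,0,0,0],[-1,0,0,0,0,0,0],[-1,0,0,0,0,0,0],[0.3,0,0,0,0,0,0]]}}

```text
t: 14.25
eef_pos: [0.4862, 0.1927, 0.0367]
eef_rot: [-0.0, 1.0, -0.019, 0.001]
contact_force: [-0.3, -0.1, -0.2]
width: 0.0508
grasp_force: 0.0
```

Request:
{"fn": "move_arm", "kwargs": {"commands": [[0.3,0,0,0,0,0,0],[0.3,0,0,0,0,0,0],[0.3,0,0,-50,0,0,0],[0.3,0,0,-45,0,0,0],[1,0,0,0,0,0,0]]}}

```text
t: 14.88
eef_pos: [0.4874, 0.1938, 0.1338]
eef_rot: [-0.001, 1.0, -0.019, 0.004]
contact_force: [0.2, 0.2, 0.5]
width: 0.0683
grasp_force: 0.0
```

```bash
python3 - <<'E'
from h import *
plan((.7068,.0727,.13,3),(.7068,.0727,.024,3))
E
```

```text
turn -5.2  shift 212.8 132.4 3.8
turn -0.0  shift 0.0 0.0 106.0
```

Request:
{"fn": "move_arm", "kwargs": {"commands": [[0.2,0,0,0,0,0,-5.2],[0.2,42.5,26.5,1,0,0,0],[0.2,42.5,26.5,1,0,0,0],[0.2,42.5,26.5,1,0,0,0],[0.2,42.5,26.5,1,0,0,0]]}}

```text
t: 15.5
eef_pos: [0.661, 0.0948, 0.1247]
eef_rot: [0.0, 1.0, 0.026, -0.001]
contact_force: [0.4, 0.3, 0.7]
width: 0.0551
grasp_force: 0.0
```

Request:
{"fn": "move_arm", "kwargs": {"commands": [[0.2,42.5,26.5,0,0,0,0],[0.2,0,0,0,0,0,0],[0.2,0,0,0,0,0,0]]}}

```text
t: 15.88
eef_pos: [0.7029, 0.0723, 0.1246]
eef_rot: [-0.0, 1.0, 0.027, -0.001]
contact_force: [-0.1, 0.2, -0.2]
width: 0.0551
grasp_force: 0.0
```

```bash
python3 - <<'E'
from h import *
plan((.7068,.0727,.025,3))
d,E=wrist('w6')
f=cv2.imread('pics/w6.png')
cv2.polylines(f,[w2px(rect((.7068,.0727),.066,.024,3,.024),d,E).round().astype(int)],True,(0,0,255),1)
cv2.imwrite('pics/w6.png',f)
E
```

```text
turn 0.1  shift 3.9 -0.2 99.6
```

View pics/w6.png

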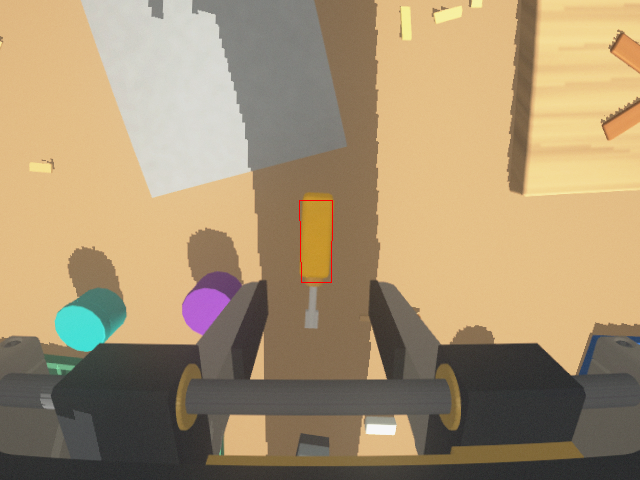

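The outline lies on the yellow handle, which spans rows 193–282, so I'll go 2 mm further along it and grasp. The fingers clear the purple tin.

Request:
{"fn": "move_arm", "kwargs": {"commands": [[0.2,6,0,45,0,0,0],[0.2,0,0,45,0,0,0],[0.2,0,0,9,0,0,0],[-1,0,0,0,0,0,0],[-1,0,0,0,0,0,0]]}}

```text
t: 16.55
eef_pos: [0.7116, 0.0726, 0.0296]
eef_rot: [-0.0, 1.0, 0.027, 0.002]
contact_force: [0.2, -0.1, 0.1]
width: 0.0373
grasp_force: 0.0
```

Request:
{"fn": "move_arm", "kwargs": {"commands": [[-1,0,0,0,0,0,0],[-1,0,0,0,0,0,0],[-1,0,0,0,0,0,0],[-1,0,0,-50,0,0,0],[-1,0,0,-50,0,0,0]]}}

```text
t: 17.18
eef_pos: [0.7097, 0.0716, 0.1276]
eef_rot: [0.0, 1.0, 0.026, -0.001]
contact_force: [1.1, -0.4, -1.2]
width: 0.0237
grasp_force: 29.8
```

```bash
python3 - <<'E'
from h import *
plan((.5403+.0185,-.3121+.080,.125,-.7))
E
```

```text
turn 3.7  shift -147.1 305.5 2.6
```

Request:
{"fn": "move_arm", "kwargs": {"commands": [[-1,0,0,0,0,0,3.7],[-1,-21,43.6,0,0,0,0],[-1,-21,43.6,0,0,0,0],[-1,-21,43.6,0,0,0,0],[-1,-21,43.6,0,0,0,0]]}}

```text
t: 17.8
eef_pos: [0.6233, -0.103, 0.1272]
eef_rot: [0.0, 1.0, -0.006, -0.0]
contact_force: [-0.2, -0.9, -1.5]
width: 0.0237
grasp_force: 29.8
```

Request:
{"fn": "move_arm", "kwargs": {"commands": [[-1,-21,43.6,0,0,0,0],[-1,-21,43.6,0,0,0,0],[-1,-21,43.6,0,0,0,0],[-1,0,0,0,0,0,0],[-1,0,0,0,0,0,0]]}}

```text
t: 18.42
eef_pos: [0.5599, -0.231, 0.1273]
eef_rot: [-0.0, 1.0, -0.006, 0.0]
contact_force: [0.3, 0.2, -0.7]
width: 0.0237
grasp_force: 29.8
```

```bash
python3 - <<'E'
from h import *
plan((.5403+.0185,-.3121+.080,.034,-.7))
d,E=wrist('w7')
E
```

```text
turn 0.0  shift -1.1 1.1 93.3
```

View pics/w7.png

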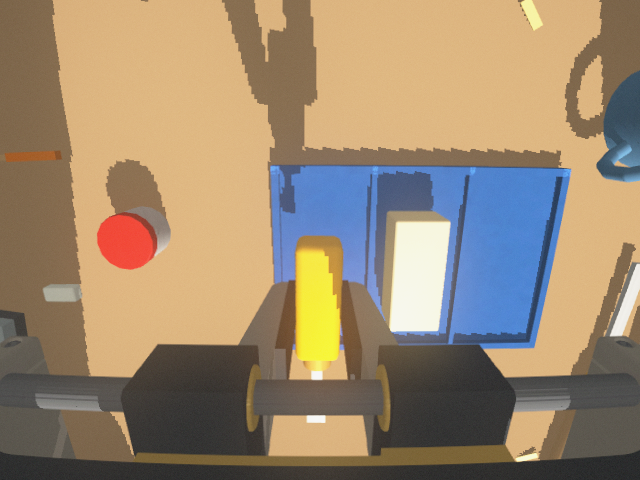

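Limewood is seated in the middle blue bay (columns 384–449), and the gouge hangs over the left bay. I'll lower and release it.

Request:
{"fn": "move_arm", "kwargs": {"commands": [[-1,-1,1,47,0,0,0],[-1,0,0,46,0,0,0],[-1,0,0,0,0,0,0],[-1,0,0,0,0,0,0],[0,0,0,0,0,0,0]]}}

```text
t: 19.1
eef_pos: [0.5597, -0.2321, 0.0354]
eef_rot: [0.0, 1.0, -0.005, 0.001]
contact_force: [0.2, -0.3, 0.0]
width: 0.0317
grasp_force: 0.0
```

Request:
{"fn": "move_arm", "kwargs": {"commands": [[0,0,0,0,0,0,0],[0,0,0,0,0,0,0],[0,0,0,-50,0,0,0],[0,0,0,-50,0,0,0],[0.5,0,0,0,0,0,0]]}}

```text
t: 19.73
eef_pos: [0.5615, -0.2336, 0.1388]
eef_rot: [0.002, 1.0, -0.006, 0.004]
contact_force: [0.2, 0.0, 0.3]
width: 0.0542
grasp_force: 0.0
```

```bash
python3 - <<'E'
from h import *
plan((.4492,.0695,.13,-5.7))
E
```

```text
turn 5.0  shift -141.8 -290.4 8.8
```

Request:
{"fn": "move_arm", "kwargs": {"commands": [[0.6,0,0,0,0,0,5],[0.6,-20.2,-41.4,1,0,0,0],[0.6,-20.2,-41.4,1,0,0,0],[0.6,-20.2,-41.4,1,0,0,0],[0.6,-20.2,-41.4,1,0,0,0]]}}

```text
t: 20.35
eef_pos: [0.4934, -0.0585, 0.1293]
eef_rot: [-0.0, 0.999, -0.05, -0.001]
contact_force: [1.2, 1.1, -0.1]
width: 0.0736
grasp_force: 0.0
```

Request:
{"fn": "move_arm", "kwargs": {"commands": [[0.6,-20.2,-41.4,1,0,0,0],[0.6,-20.2,-41.4,1,0,0,0],[0.6,-20.2,-41.4,1,0,0,0],[0.6,0,0,0,0,0,0],[0.6,0,0,0,0,0,0]]}}

```text
t: 20.98
eef_pos: [0.4465, 0.0693, 0.1267]
eef_rot: [0.0, 0.999, -0.05, -0.0]
contact_force: [-0.3, -0.7, -0.6]
width: 0.0734
grasp_force: 0.0
```

```bash
python3 - <<'E'
from h import *
plan((.4492,.0695,.027,-5.7))
d,E=wrist('w8')
f=cv2.imread('pics/w8.png')
cv2.polylines(f,[w2px(rect((.4492,.0695),.09,.03,-5.7,.026),d,E).round().astype(int)],True,(0,0,255),1)
cv2.imwrite('pics/w8.png',f)
E
```

```text
turn 0.0  shift 2.7 -0.5 99.7
```

View pics/w8.png

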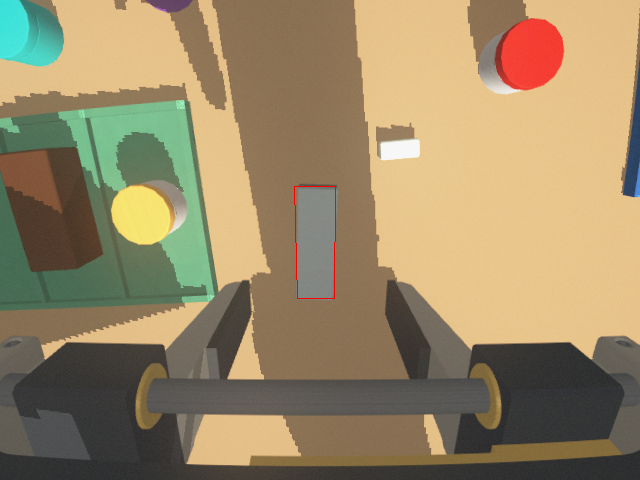

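The outline matches the stone, (295,186) to (335,298), and the wax tin is inside its green bay at (145,214). I'll grasp the stone.

Request:
{"fn": "move_arm", "kwargs": {"commands": [[0.6,2,0,45,0,0,0],[0.6,0,0,45,0,0,0],[0.6,0,0,9,0,0,0],[-1,0,0,0,0,0,0],[-1,0,0,0,0,0,0]]}}

```text
t: 21.65
eef_pos: [0.4499, 0.0696, 0.0295]
eef_rot: [-0.0, 0.999, -0.05, 0.001]
contact_force: [-0.1, -0.8, -0.9]
width: 0.0555
grasp_force: 0.0
```

Request:
{"fn": "move_arm", "kwargs": {"commands": [[-1,0,0,0,0,0,0],[-1,0,0,0,0,0,0],[-1,0,0,0,0,0,0],[-1,0,0,-50,0,0,0],[-1,0,0,-50,0,0,0]]}}

```text
t: 22.28
eef_pos: [0.4477, 0.0696, 0.1287]
eef_rot: [0.0, 0.999, -0.049, -0.001]
contact_force: [1.2, 0.1, -1.2]
width: 0.0299
grasp_force: 29.9
```

```bash
python3 - <<'E'
from h import *
plan((.5403-.015,-.3121-.076,.127,-.7))
E
```

```text
turn -5.0  shift 83.2 456.7 1.7
```

Request:
{"fn": "move_arm", "kwargs": {"commands": [[-1,0,0,0,0,0,-5],[-1,8,46,0,0,0,0],[-1,8,46,0,0,0,0],[-1,8,46,0,0,0,0],[-1,8,46,0,0,0,0]]}}

```text
t: 22.9
eef_pos: [0.4782, -0.1161, 0.128]
eef_rot: [-0.0, 1.0, -0.006, -0.0]
contact_force: [1.3, 0.6, -1.4]
width: 0.0296
grasp_force: 29.9
```

Request:
{"fn": "move_arm", "kwargs": {"commands": [[-1,8,46,0,0,0,0],[-1,8,46,0,0,0,0],[-1,8,46,0,0,0,0],[-1,8,46,0,0,0,0]]}}

```text
t: 23.4
eef_pos: [0.508, -0.3003, 0.1277]
eef_rot: [-0.0, 1.0, -0.006, -0.0]
contact_force: [0.4, 0.3, -1.9]
width: 0.0295
grasp_force: 29.9
```

Request:
{"fn": "move_arm", "kwargs": {"commands": [[-1,9,45,0,0,0,0],[-1,9,43,0,0,0,0],[-1,0,0,0,0,0,0],[-1,0,0,0,0,0,0]]}}

```text
t: 23.9
eef_pos: [0.5248, -0.3862, 0.1273]
eef_rot: [-0.001, 1.0, -0.006, -0.001]
contact_force: [-0.3, 1.2, -1.6]
width: 0.03
grasp_force: 29.9
```

```bash
python3 - <<'E'
from h import *
plan((.5403-.015,-.3121-.076,.034,-.7))
d,E=wrist('w9')
E
```

```text
turn 0.0  shift 0.5 1.9 93.3
```

View pics/w9.png

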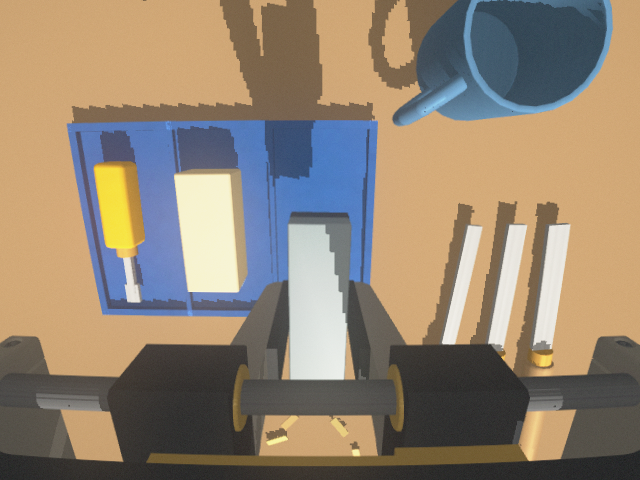

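The stone is over the right bay, the gouge and limewood are seated, and the mug (rows above 120) is well ahead of the gripper. I'll lower the stone and release it.

Request:
{"fn": "move_arm", "kwargs": {"commands": [[-1,0,1,47,0,0,0],[-1,0,0,46,0,0,0],[-1,0,0,0,0,0,0],[-1,0,0,0,0,0,0],[0.1,0,0,0,0,0,0]]}}

```text
t: 24.58
eef_pos: [0.5263, -0.3882, 0.0371]
eef_rot: [0.001, 1.0, -0.006, 0.001]
contact_force: [0.6, -0.6, 0.4]
width: 0.0376
grasp_force: 0.0
```

Request:
{"fn": "move_arm", "kwargs": {"commands": [[0.1,0,0,0,0,0,0],[0.1,0,0,0,0,0,0],[0.1,0,0,-50,0,0,0],[0.1,0,0,-50,0,0,0],[0.1,0,0,-40,0,0,0]]}}

```text
t: 25.2
eef_pos: [0.5256, -0.3886, 0.1777]
eef_rot: [0.001, 1.0, -0.006, 0.001]
contact_force: [0.0, -0.7, -0.3]
width: 0.0507
grasp_force: 0.0
```

Request:
{"fn": "move_arm", "kwargs": {"commands": [[0.1,-50,0,0,0,0,0],[0.1,-50,0,0,0,0,0],[0.1,0,0,0,0,0,0],[0.1,0,0,0,0,0,0]]}}

```text
t: 25.7
eef_pos: [0.4261, -0.3873, 0.1758]
eef_rot: [0.0, 1.0, -0.006, 0.001]
contact_force: [0.8, -0.8, 1.0]
width: 0.0508
grasp_force: 0.0
```

```bash
python3 - <<'E'
from h import *
f=optics.get_image('top')['frame'][:,:,::-1]
a=cv2.resize(f[195:315,95:260],None,fx=2.4,fy=2.4,interpolation=cv2.INTER_CUBIC)
b=cv2.resize(f[200:320,405:570],None,fx=2.4,fy=2.4,interpolation=cv2.INTER_CUBIC)
c=f[150:294,200:430];c=cv2.resize(c,None,fx=2,fy=2)
cv2.imwrite('pics/end.png',cv2.vconcat([cv2.hconcat([a,b]),cv2.copyMakeBorder(c,0,0,0,792-460,cv2.BORDER_CONSTANT)]))
E
```

View pics/end.png

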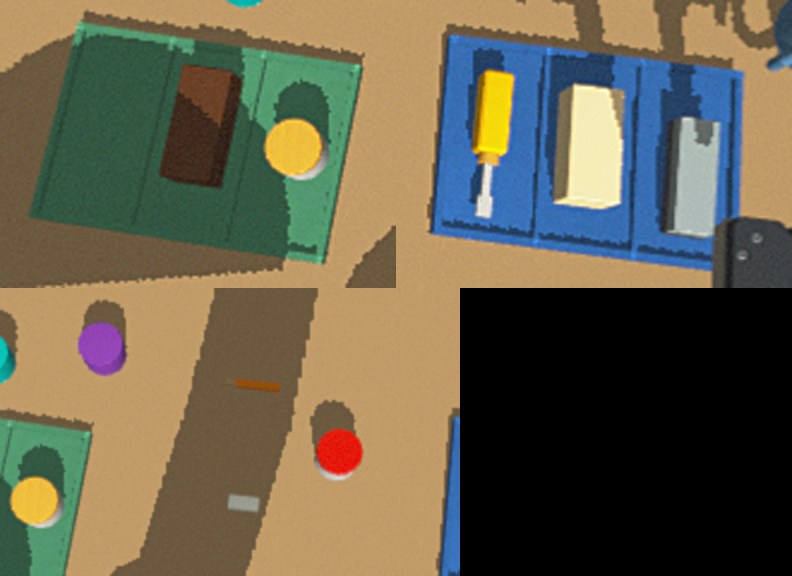

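All five pieces lie inside their bays, and the stain tin is where it was: lid at (339,452) in the lower crop, about (370,232) in the full view, as at the start. I'll hand the job in.

```bash
python3 -c "
from station import bot
print(bot.close_job())"
```

```text
the job is handed in; nothing more can be done
None
```

Both kits are made up and the job is handed in, about 26 s into the 128 s limit; in the last picture all five pieces lie inside their bays and the red-lidded tin had not moved, but the hand-in returned no verdict.

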